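# Close up the telescoping tool rest and lay the screwdriver across it

## Robot

A 6-joint arm with a two-finger parallel gripper is mounted at the origin on a cart in front of the work surface, level with it; the furniture and walls round the work are solid. World frame = base frame: x ahead of the robot, y to its left, z up, the work surface at z = 0. Lengths are in m, angles in rad, forces in N, time in s.
With the tool pointing down it reaches from about 0.275 to 0.75 m from the base axis. Payload 10.2 kg.
Tool frame: the origin (TCP) lies midway between the tips of the shut fingers; the grasp point (between the pads) lies 19 mm behind it (ctrl.pinch_z is the distance from the TCP to the grasp point, in m); z points along the fingers, y is the line along which they close (so a half turn about z gives the same grasp; the last joint's range is limited). The gripper opens to 85 mm and grips with 20 to 120 N. Pads are 22 mm wide; open, the fingers measure 114 mm over their backs; the gripper's body (76 mm by 85 mm) begins 54 mm behind the grasp point. The pads swing forward as they close: fully open they stand 13 mm farther back than shut.
Start: joints at [-1.349, 0.313, 1.498, -0, 1.331, -0.223], TCP at [0.226, -0.474, 0.231] pointing down, gripper open.
Joint ranges: [-2.94, 2.94], [-0.97, 2.17], [0.19, 2.56], [-1.23, 4.37], [0.02, 3.11], [-2.88, 2.88]. Speed limits (rad/s): [2.39, 2.39, 3.01, 3.14, 3.14, 3.14].

## Interface

Orientations are given as [roll, pitch, yaw] about the fixed x, y, z axes, in that order (R = Rz(yaw) Ry(pitch) Rx(roll)).
In Python, from station import ctrl gives the robot as it stands.
- The arm moves only by the shell command python3 -m jog 'ROWS' [FORCE]. ROWS is JSON, a list of rows, each a list of 3 entries, a list of its own where there are three numbers: the turn, a rotation vector about the tool's x, y, z in rad, then the shift along the tool's x, y, z in mm, then the closure, from -1 (fully open) to 1 (shut), so that 0 is half open. In form: [[[ax, ay, az], [dx, dy, dz], claw], ...]. A call has 1 to 5 rows; each row shifts and turns the commanded pose from where the row before left it, along the tool's axes as they then stand; what a row does not reach is not made up. A row lasts 1/10 s, in which the tool goes at most 50 mm and 8.59 degrees, less where a joint would pass 70% of its speed; a pose out of reach is approached as far as the arm can. A call with a gripper value outside its range is refused whole. The fingers move at their own pace and stop on an object; FORCE is the grip in N (left out, the last holds). Time passes only in rows, so rows that do not move let the fingers close. It gives the time, the measured TCP pose, the force, the opening and the grip force at its end, in the units of the state.
- ctrl.observe(): the state, without advancing time (a new reading comes with each control period).
- ctrl.read_camera(name): name is "side" or "top"; returns a dict with "color" (400x640x3 uint8, blue, green, red), "vertical_fov" (degrees; the focal length in pixels is half the picture's height over the tangent of half this angle, whatever the lens; pixels are square), "cx", "cy" (the principal point, pixels), "eye" and "attitude" of the camera in the world. Camera axes: x right, y down, z forward; pixel columns grow to the right and rows downward; lengths in m; the calibration is good to about 2 mm. A picture is of the moment at which its call begins. There is no depth.
- ctrl.job_done(): hands the job in; it is judged then, once.
The state is a dict: "t": time; "joint_pos": joint angles; "qvel": joint speeds; "effort": joint torques, N m; "eef_pos": TCP position; "tool_rot": TCP orientation; "force": force on the tool from outside, world axes, zero at the start; "torque": the same for the moment, N m; "grip_width": opening from 0.0 (shut) to 1.0 (fully open); "finger_force": force on a finger pad.
Only numpy, scipy, OpenCV 4.12 (cv2) and the standard library are available. Lean on these libraries where they do the work, as an engineer would, in place of code of your own. Each camera call takes 0.05 s, during which the arm holds its last target. There are 200 camera calls.

## Task

The telescoping rest is set too long for the screwdriver: press its spring button pin flush with the tube and slide the tube in towards the red post until the pin snaps out through the hole in the brass plate, without forcing the tube against the pin. Then lay the screwdriver across the two forks, and leave the other things where they are.

Things in the scene. Friction and masses are not known exactly. Their poses are not given: they have to be found in the camera images.
- rest: Telescoping tool rest fixed to the bench. Origin: underside of its red base (90 x 210 x 10 mm, y -40 to +170), under the red post (40 x 24 x 110 mm); z up. A 25 mm square steel bar runs from the post along +y, axis 85 mm above the bench; a square aluminium tube, 32 x 32 mm outside, slides on it. The spring pin sits in the bar at y +142 mm and looks to -x, towards the robot.
- tube (a joint): Slide of the tube, m: 0 (within 1 mm) at the start, pin in its first hole; grows as the tube goes towards the post, end stop 0.078. The second hole, in a brass plate (48 x 28 mm, 1.5 mm proud) clamped on the tube's front, was never measured: the pin comes out somewhere between 0.052 and 0.068 and then locks the tube, 1 mm play each way. Friction and pin drag about 7 N.
- pin (a joint): Spring pin's travel inwards, m: 0 out (tip 6 mm proud of the tube's face), 0.006 flush, 0.008 under the tube wall. Spring 5 to 8 N; diameter 10 mm, domed tip, holes 12 mm. Out, it locks the tube. Pressed flush by a finger pad squeezed over it onto the tube (other finger behind), the hole's edge cams it right under when the tube is pushed: 10 to 20 N over the first 5 mm.
- pin_tip (a point): Tip of the spring pin, at the height of the tube's axis; when out it lies 22 mm from that axis on the rest's -x side. The pin stays in the bar while the tube moves. The tube pressing on the pin with over 30 N is forcing it.
- first_hole (a point): Point on the tube's axis level with its first hole; moves with the tube. The tube (wall 2 mm, top face 101 mm above the bench) reaches 35 mm from here towards the post and 107 mm the other way. It can be pinched from above across the rest's x.
- fork_fixed (a point): Middle of the floor of the fixed fork on the post, 125 mm above the bench. Fork: trough 12 mm long in y, flat floor about 26 mm wide in x, lips flaring out at 45 degrees, about 17 mm high.
- fork_sliding (a point): Middle of the floor of the like fork near the outer end of the tube, 93 mm beyond first_hole, also 125 mm high; 235 mm from fork_fixed at first, 167 to 183 mm when the tube is locked in the second hole.
- driver: Screwdriver lying on the bench, 216 mm long, about 0.09 kg. Origin: underside at mid length; y points to the handle. Handle (wood coloured) from y +12 to +108 mm, 20 to 28 mm wide, 26 mm high; thin 6 mm steel blade from y -107 to +12 mm, axis 14 mm up. Centre of mass at y +51 mm. May lie either way round in the forks.
- tape: Roll of tape, 100 mm across, 25 mm high, lying flat; origin underside centre. Bystander.
- tin: Round yellow tin, 66 mm across, 26 mm high; origin underside centre. Bystander.
- die: Steel die lying on its side, 82 mm long, 30 mm thick; origin underside centre. Bystander.

How it is judged:
On the way, in this order (a step that is already met when the one before it is completed fails the run):
1. the pin is pressed down under the tube wall and the tube has left the first hole (value of joint pin above 0.0065 m and value of joint tube above 0.012 m), for 0.1 s.
2. the pin has snapped out through the second hole (value of joint pin below 0.002 m and value of joint tube above 0.045 m), for 0.2 s.
At the end, for the whole second after the job is handed in: The pin is out (within 2 mm) through the brass plate's hole, and the screwdriver lies at rest across the rest in both forks: along the tube within 0.15 rad, within 22 mm of its middle line, reaching over both forks (all of step 2 and angle between the y axis of driver and the y axis of rest, either way round below 0.15 rad and x of driver in the frame of rest between -0.022 and 0.022 m and y of driver in the frame of fork_fixed below 0.103 m and y of driver in the frame of fork_sliding above -0.103 m and height (world z) of driver between 0.108 and 0.157 m and contact force between driver and rest above 0.2 N and linear speed of driver below 0.02 m/s); the robot touches nothing.
It fails at once if the tube is forced against the pin (more than 32 N between them) (contact force between pin_c0 and tube above 32 N).
It fails at once if the tape, tin or die is displaced by more than 30 mm (distance of any of tape, tin, die from where it was at the start of the episode above 0.03 m).
It also fails if it takes over 54 s, if anything falls off the work surface, if the arm or the gripper's body presses on something with over 40 N, if the wrist force passes 120 N, or if a joint passes its speed limit or range.

## Working session

There is one attempt and no reset: what is moved stays moved. The work goes in short steps, Python scripts to look and compute and a shell command to move; the robot and the scene stay as the last step left them, time stands still between calls to the robot, and variables do not carry over. Pictures are saved under pics/ and viewed, at most 10 in all, crops included, and the job is handed in when it is done.

```bash
mkdir -p pics; ls; cat > h.py <<'E'
import numpy as np, cv2
from scipy.spatial.transform import Rotation as R
from station import ctrl
def cam(n):
    d=ctrl.read_camera(n); return d
def rot(a):
    a=np.array(a,float)
    return a if a.shape==(3,3) else (R.from_euler('xyz',a).as_matrix() if a.size==3 else R.from_quat(a).as_matrix())
def ray(d,u,v):
    f=200/np.tan(np.radians(d['vertical_fov'])/2)
    r=rot(d['attitude'])@np.array([(u-d['cx'])/f,(v-d['cy'])/f,1.]); return np.array(d['eye']),r/np.linalg.norm(r)
def onz(d,u,v,z):
    e,r=ray(d,u,v); return e+r*(z-e[2])/r[2]
def proj(d,p):
    f=200/np.tan(np.radians(d['vertical_fov'])/2)
    c=rot(d['attitude']).T@(np.array(p)-np.array(d['eye'])); return c[:2]/c[2]*f+[d['cx'],d['cy']]
def tri(d1,p1,d2,p2):
    e1,r1=ray(d1,*p1);e2,r2=ray(d2,*p2)
    s=np.linalg.lstsq(np.c_[r1,-r2],e2-e1,rcond=None)[0]
    a=e1+s[0]*r1;b=e2+s[1]*r2; return (a+b)/2,np.linalg.norm(a-b)
E
python3 - <<'E'
from h import *
for n in('side','top'):
    d=cam(n); cv2.imwrite(f'pics/{n}0.png',d['color']); print(n,{k:v for k,v in d.items() if k!='color'})
print(ctrl.observe(), ctrl.pinch_z)
E
```

```text
pics
side {'vertical_fov': 44.930898748868245, 'cx': 323.2075115351278, 'cy': 205.77622036184115, 'eye': array([ 0.41635775, -1.22796624,  0.95318928]), 'attitude': array([-2.19835862, -0.02229263, -0.10684106])}
top {'vertical_fov': 45.13589497965565, 'cx': 327.95898598380495, 'cy': 198.85559783065042, 'eye': array([ 0.38327683, -0.05573669,  1.35196642]), 'attitude': array([-2.98405007, -0.01338774, -1.57515477])}
{'t': 0.1, 'joint_pos': array([-1.34937950e+00,  3.13374760e-01,  1.49839390e+00, -1.40921104e-05,
        1.33099610e+00, -2.23450569e-01]), 'qvel': array([ 1.32137667e-03, -4.36911835e-04, -1.12236025e-03,  1.58678379e-04,
        1.88899303e-05,  1.45640135e-03]), 'effort': array([ 1.94962631e-03, -4.12899613e+01, -2.60142785e+01, -1.50646292e-04,
        3.04750785e-03,  4.27396699e-06]), 'eef_pos': array([ 0.22583473, -0.47367606,  0.23078983]), 'tool_rot': array([-3.14044666e+00, -2.46388638e-04,  4.44870612e-01]), 'force': array([ 0.61940554,  0.11581395, -0.43617448]), 'torque': array([-0.02486122, -0.06179878,  0.06176674]), 'finger_force': 0.0, 'grip_width': 1.0014434470979587} 0.0187
```

View pics/side0.png

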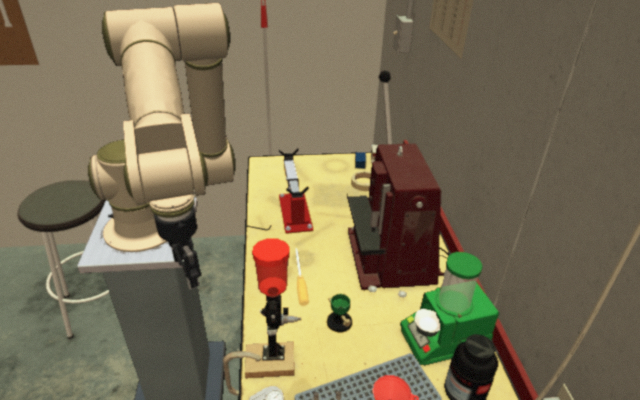

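View pics/top0.png

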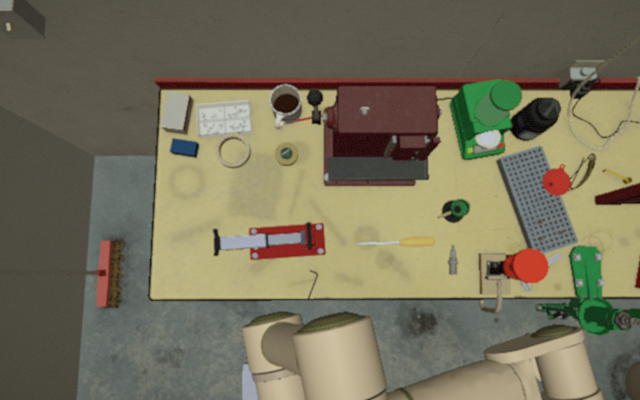

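The side view shows the rest at about (295,190) and the driver at (300,275). The top view has the post at about (310,238), the outer fork at (216,242), and the driver blade at (360,243) with its handle end at (433,241). I'll enlarge both views.

```bash
python3 - <<'E'
from h import *
t=cv2.imread('pics/top0.png');s=cv2.imread('pics/side0.png')
a=cv2.resize(t[215:265,205:335],None,fx=6,fy=6,interpolation=cv2.INTER_CUBIC)
b=cv2.resize(s[145:235,262:332],None,fx=3.3,fy=3.3,interpolation=cv2.INTER_CUBIC)
c=cv2.resize(t[225:260,350:440],None,fx=5.5,fy=5.5,interpolation=cv2.INTER_CUBIC)
o=np.zeros((598,780,3),np.uint8);o[:300,:780]=a;o[300:300+b.shape[0],:b.shape[1]]=b;o[310:310+c.shape[0],270:270+c.shape[1]]=c
cv2.imwrite('pics/crop1.png',o)
# red base & driver masks in top
hsv=cv2.cvtColor(t,cv2.COLOR_BGR2HSV)
d=cam('top')
m=((hsv[...,0]<8)|(hsv[...,0]>172))&(hsv[...,1]>150)&(hsv[...,2]>60); m=m.astype(np.uint8);m[:215]=0;m[270:]=0;m[:,:200]=0;m[:,335:]=0
p=np.argwhere(m)[:,::-1].astype(np.float32);r=cv2.minAreaRect(p);print('base',r,[onz(d,*q,.01).round(4) for q in cv2.boxPoints(r)])
m=((hsv[...,0]>10)&(hsv[...,0]<25)&(hsv[...,1]>170));m[:230]=0;m[255:]=0;m[:,:390]=0;m[:,440:]=0
p=np.argwhere(m)[:,::-1].astype(np.float32);r=cv2.minAreaRect(p);print('handle',len(p),r,[onz(d,*q,.014).round(4) for q in cv2.boxPoints(r)])
E
```

```text
base ((286.6408996582031, 241.0625), (30.50125503540039, 73.55119323730469), 85.84036254882812) [array([0.5131, 0.1465, 0.01  ]), array([ 0.5274, -0.0582,  0.01  ]), array([ 0.4427, -0.0642,  0.01  ]), array([0.4288, 0.1386, 0.01  ])]
handle 0 ((0.0, 0.0), (0.0, 0.0), 0.0) [array([1.1987, 0.9014, 0.014 ]), array([1.1987, 0.9014, 0.014 ]), array([1.1987, 0.9014, 0.014 ]), array([1.1987, 0.9014, 0.014 ])]
```

View pics/crop1.png

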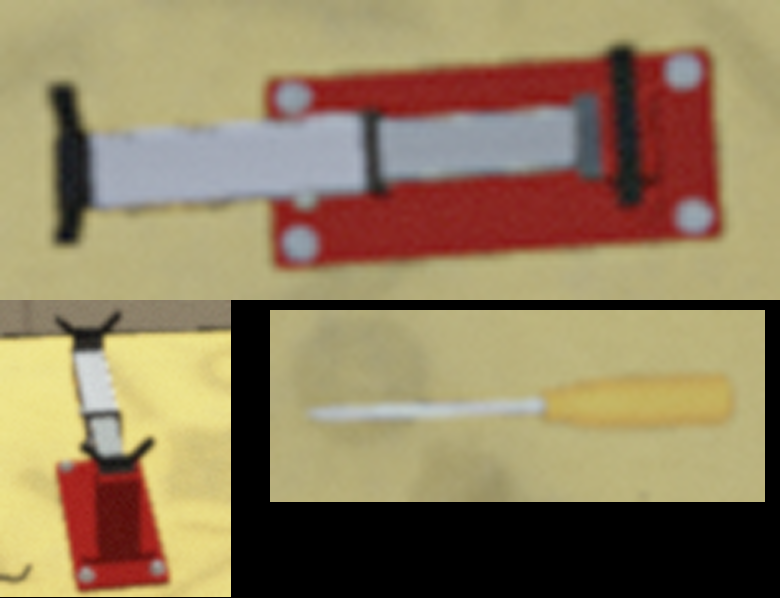

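The top crop shows the fork middles at about (309,236) and (217,242), the pin on the near side at (256,248), and the driver from (357,244) to (434,241). In the side crop the fork middles are at about (298,194) and (289,156). Next I'll triangulate these points.

```bash
python3 - <<'E'
from h import *
t=cam('top');s=cam('side')
for n,a,b in(('ff',(309.2,235.8),(297.8,194.4)),('fs',(216.7,242.2),(288.7,156.5))):
    print(n,*tri(t,a,s,b), onz(t,*a,.125), proj(s,onz(t,*a,.125)))
for n,a,z in(('tip',(356.9,243.9),.014),('sh',(400,242.3),.014),('end',(434.2,241),.014),('pin',(256.3,248.3),.085)): print(n,onz(t,*a,z),proj(s,onz(t,*a,z)))
S=s['color'];h=cv2.cvtColor(S,cv2.COLOR_BGR2HSV);T=cv2.cvtColor(t['color'],cv2.COLOR_BGR2HSV)
print(T[241,420],T[250,420],h[295,303],h[295,320])
for im,box,sg in((h,(240,310,285,320),'side'),(T,(220,260,380,450),'top')):
    y0,y1,x0,x1=box;c=im[y0:y1,x0:x1];m=(c[...,0]<24)&(c[...,1]>130)
    p=np.argwhere(m)[:,::-1].astype(np.float32)+[x0,y0]
    if len(p): print(sg,len(p),p.min(0),p.max(0),p.mean(0),cv2.minAreaRect(p.astype(np.float32)))
E
```

```text
ff [ 0.48501541 -0.02466111  0.12070116] 0.0035706039273208172 [ 0.48287529 -0.02476893  0.125     ] [296.49246068 193.34124967]
fs [0.4694363  0.21176801 0.1161496 ] 0.002858655995731069 [0.46739684 0.20982786 0.125     ] [287.65859799 154.58846116]
tip [ 0.4689556 -0.1543839  0.014    ] [294.88307891 249.69053481]
sh [ 0.47297547 -0.274421    0.014     ] [298.96594417 278.51595119]
end [ 0.47625963 -0.36996858  0.014     ] [302.69821533 304.63319369]
pin [0.45383868 0.11461568 0.085     ] [285.16317318 179.80156709]
[ 25 129 194] [ 27  82 187] [ 24 147 243] [ 26 105 239]
side 369 [285. 241.] [308. 305.] [294.77506775 278.58536585] ((293.0270080566406, 273.16217041015625), (66.08839416503906, 21.371870040893555), 80.53767395019531)
top 96 [401. 237.] [432. 245.] [417.15625    241.69791667] ((416.5212097167969, 241.4239501953125), (7.49064302444458, 31.260948181152344), 87.1375961303711)
```

```bash
python3 -m jog '[[[0,0,0],[37,-33,0],-1],[[0,0,0],[37,-33,0],-1],[[0,0,0],[37,-33,0],-1],[[0,0,0],[37,-33,0],-1],[[0,0,0],[37,-33,0],-1]]' 60
python3 -m jog '[[[0,0,0],[37,-33,0],-1],[[0,0,0],[37,-33,0],-1],[[0,0,0],[37,-33,0],-1],[[0,0,0],[37,-33,0],-1],[[0,0,0],[37,-33,0],-1]]'
python3 -m jog '[[[0,0,0],[37,-33,0],-1],[[0,0,0],[37,-33,0],-1],[[0,0,0],[37,-33,0],-1]]'
python3 -m jog '[[[0,0,-0.149],[0,0,0],-1],[[0,0,-0.149],[0,0,0],-1],[[0,0,-0.149],[0,0,0],-1],[[0,0,-0.149],[0,0,0],-1],[[0,0,-0.149],[0,0,0],-1]]'
python3 -m jog '[[[0,0,-0.149],[0,0,0],-1],[[0,0,-0.149],[0,0,0],-1],[[0,0,-0.149],[0,0,0],-1],[[0,0,0],[0,0,0],-0.2],[[0,0,0],[0,0,0],-0.2]]'
```

```text
t: 0.75
eef_pos: [0.3222, -0.2435, 0.2313]
tool_rot: [3.141, -0.0, 0.444]
force: [0.2, -0.3, 0.1]
grip_width: 1.0
finger_force: 0.0
t: 1.25
eef_pos: [0.4182, -0.0148, 0.2315]
tool_rot: [3.141, -0.0, 0.445]
force: [0.3, -1.6, 0.8]
grip_width: 1.004
finger_force: 0.0
t: 1.55
eef_pos: [0.4759, 0.1225, 0.2314]
tool_rot: [3.141, -0.0, 0.445]
force: [0.6, -1.1, 0.2]
grip_width: 1.002
finger_force: 0.0
t: 2.05
eef_pos: [0.4754, 0.1203, 0.2312]
tool_rot: [-3.141, 0.0, 1.196]
force: [1.1, -0.0, -0.4]
grip_width: 1.001
finger_force: 0.0
t: 2.55
eef_pos: [0.4755, 0.1203, 0.2312]
tool_rot: [-3.141, -0.0, 1.633]
force: [0.4, -1.1, -0.6]
grip_width: 0.692
finger_force: 0.0
```

```bash
python3 -m jog '[[[0,0,0],[-1,-2,40],-0.4],[[0,0,0],[0,0,40],-0.4],[[0,0,0],[0,0,40],-0.4],[[0,0,0],[0,0,20],-0.4],[[0,0,0],[0,0,0],-0.4]]'
python3 - <<'E'
from h import *
o=[]
for n,b in(('top',(190,270,200,340)),('side',(140,230,240,340))):
    d=cam(n);c=d['color'][b[0]:b[1],b[2]:b[3]];o.append(cv2.resize(c,(560,int(560*c.shape[0]/c.shape[1])),interpolation=cv2.INTER_CUBIC)[:298])
cv2.imwrite('pics/c2.png',np.vstack(o))
E
```

```text
t: 3.05
eef_pos: [0.4721, 0.1191, 0.089]
tool_rot: [-3.136, -0.0, 1.634]
force: [-0.0, 0.2, 0.2]
grip_width: 0.699
finger_force: 0.0
```

View pics/c2.png

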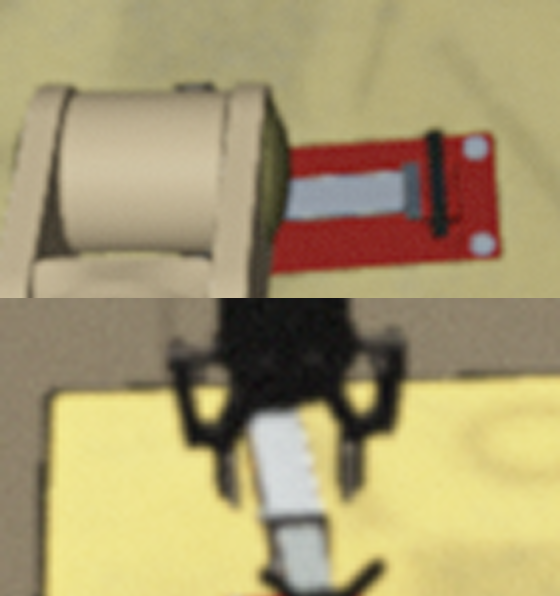

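The fingers straddle the tube nearly evenly, at about (230,475) and (350,475). I'll lower and close gently.

```bash
python3 -m jog '[[[0,0,0],[0,1,24],-0.4],[[0,0,0],[0,0,0],-0.4],[[0,0,0],[0,0,0],0]]' 20
python3 -m jog '[[[0,0,0],[0,0,0],0.3],[[0,0,0],[0,0,0],0.3],[[0,0,0],[0,0,0],0.5],[[0,0,0],[0,0,0],0.6]]'
```

```text
t: 3.45
eef_pos: [0.4751, 0.1193, 0.0686]
tool_rot: [3.14, 0.0, 1.636]
force: [-0.4, -0.4, 0.3]
grip_width: 0.542
finger_force: 0.0
t: 3.85
eef_pos: [0.4743, 0.1193, 0.0686]
tool_rot: [-3.141, 0.0, 1.637]
force: [-5.2, -0.9, 5.2]
grip_width: 0.367
finger_force: 22.6
```

```bash
python3 -m jog '[[[0,0,0],[0,0,0],1],[[0,0,0],[0,0,0],1],[[0,0,0],[0,0,0],1]]' 70
python3 -m jog '[[[0,0,0],[-1,0,0],1],[[0,0,0],[-1,0,0],1]]'
```

```text
t: 4.15
eef_pos: [0.4743, 0.1193, 0.0688]
tool_rot: [-3.142, 0.0, 1.637]
force: [-6.2, -1.6, 7.6]
grip_width: 0.363
finger_force: 68.8
t: 4.35
eef_pos: [0.4744, 0.1183, 0.0688]
tool_rot: [3.141, -0.002, 1.636]
force: [-5.3, 6.3, 7.5]
grip_width: 0.368
finger_force: 68.7
```

```bash
python3 -m jog '[[[0,0,0],[-1,0,0],1]]'
python3 -m jog '[[[0,0,0],[-1,0,0],1]]'
```

```text
t: 4.45
eef_pos: [0.4745, 0.1174, 0.0688]
tool_rot: [3.141, -0.002, 1.636]
force: [-5.4, 6.2, 5.7]
grip_width: 0.363
finger_force: 68.8
t: 4.55
eef_pos: [0.4745, 0.1165, 0.0688]
tool_rot: [3.141, -0.002, 1.637]
force: [-5.4, 9.9, 6.7]
grip_width: 0.361
finger_force: 68.6
```

```bash
python3 -m jog '[[[0,0,0],[-1,0,0],1]]'
python3 -m jog '[[[0,0,0],[-1,0,0],1]]'
python3 -m jog '[[[0,0,0],[-1,0,0],1]]'
```

```text
t: 4.65
eef_pos: [0.4746, 0.1158, 0.0688]
tool_rot: [3.141, -0.003, 1.636]
force: [-5.7, 13.2, 5.8]
grip_width: 0.365
finger_force: 68.6
t: 4.75
eef_pos: [0.4746, 0.1152, 0.0688]
tool_rot: [3.141, -0.003, 1.636]
force: [-4.3, 14.5, 5.8]
grip_width: 0.364
finger_force: 68.5
t: 4.85
eef_pos: [0.4747, 0.1142, 0.0688]
tool_rot: [3.141, -0.003, 1.636]
force: [-4.9, 11.0, 6.6]
grip_width: 0.363
finger_force: 68.6
```

```bash
python3 -m jog '[[[0,0,0],[-1,0,0],1],[[0,0,0],[-1,0,0],1]]'
python3 -m jog '[[[0,0,0],[-2,0,0],1],[[0,0,0],[-2,0,0],1]]'
```

```text
t: 5.05
eef_pos: [0.4749, 0.1116, 0.0688]
tool_rot: [3.141, -0.002, 1.637]
force: [-5.9, 8.7, 7.9]
grip_width: 0.365
finger_force: 68.7
t: 5.25
eef_pos: [0.4751, 0.1075, 0.0688]
tool_rot: [3.141, -0.002, 1.637]
force: [-5.0, 9.5, 5.9]
grip_width: 0.367
finger_force: 68.6
```

```bash
python3 -m jog '[[[0,0,0],[-4,0,0],1],[[0,0,0],[-4,0,0],1],[[0,0,0],[-4,0,0],1],[[0,0,0],[-4,0,0],1],[[0,0,0],[-4,0,0],1]]' 
python3 -m jog '[[[0,0,0],[-4,0,0],1],[[0,0,0],[-4,0,0],1],[[0,0,0],[-4,0,0],1],[[0,0,0],[-2,0,0],1],[[0,0,0],[0,0,0],1]]' 22
python3 -m jog '[[[0,0,0],[-1,0,0],1],[[0,0,0],[-1,0,0],1]]' 22
```

```text
t: 5.75
eef_pos: [0.4764, 0.0876, 0.0688]
tool_rot: [3.141, -0.002, 1.637]
force: [-5.1, 10.8, 7.3]
grip_width: 0.364
finger_force: 68.6
t: 6.25
eef_pos: [0.4774, 0.0726, 0.0688]
tool_rot: [3.142, -0.0, 1.637]
force: [-6.9, 0.6, 7.0]
grip_width: 0.365
finger_force: 68.8
t: 6.45
eef_pos: [0.4776, 0.0714, 0.0688]
tool_rot: [3.141, -0.002, 1.637]
force: [-5.8, 9.4, 7.6]
grip_width: 0.362
finger_force: 68.7
```

```bash
python3 -m jog '[[[0,0,0],[-1,0,0],1],[[0,0,0],[-1,0,0],1],[[0,0,0],[-1,0,0],1]]' 
python3 -m jog '[[[0,0,0],[-0.7,0,0],1]]'
python3 -m jog '[[[0,0,0],[-0.7,0,0],1]]'
```

```text
t: 6.75
eef_pos: [0.4777, 0.0685, 0.0688]
tool_rot: [3.141, -0.002, 1.637]
force: [-5.2, 7.8, 6.6]
grip_width: 0.362
finger_force: 68.8
t: 6.85
eef_pos: [0.4778, 0.0677, 0.0688]
tool_rot: [3.141, -0.002, 1.637]
force: [-5.4, 8.4, 7.2]
grip_width: 0.368
finger_force: 68.8
t: 6.95
eef_pos: [0.4778, 0.067, 0.0688]
tool_rot: [3.141, -0.001, 1.637]
force: [-5.0, 7.4, 7.9]
grip_width: 0.367
finger_force: 68.7
```

```bash
python3 -m jog '[[[0,0,0],[-0.7,0,0],1]]'
python3 -m jog '[[[0,0,0],[-0.7,0,0],1]]'
```

```text
t: 7.05
eef_pos: [0.4779, 0.0661, 0.0688]
tool_rot: [3.141, -0.001, 1.637]
force: [-5.6, 6.4, 7.8]
grip_width: 0.364
finger_force: 68.7
t: 7.15
eef_pos: [0.478, 0.0653, 0.0688]
tool_rot: [3.141, -0.001, 1.637]
force: [-5.3, 6.5, 7.2]
grip_width: 0.365
finger_force: 68.8
```

```bash
python3 -m jog '[[[0,0,0],[-0.7,0,0],1]]'
python3 -m jog '[[[0,0,0],[-0.7,0,0],1]]'
```

```text
t: 7.25
eef_pos: [0.478, 0.0644, 0.0688]
tool_rot: [3.141, -0.001, 1.637]
force: [-4.7, 1.0, 7.2]
grip_width: 0.362
finger_force: 68.8
t: 7.35
eef_pos: [0.4781, 0.0629, 0.0688]
tool_rot: [3.142, 0.001, 1.637]
force: [-5.0, -3.9, 6.4]
grip_width: 0.367
finger_force: 68.7
```

```bash
python3 -m jog '[[[0,0,0],[-0.7,0,0],1]]'
python3 -m jog '[[[0,0,0],[-0.7,0,0],1]]'
```

```text
t: 7.45
eef_pos: [0.4782, 0.0622, 0.0688]
tool_rot: [3.141, 0.001, 1.637]
force: [-5.9, -1.2, 6.6]
grip_width: 0.364
finger_force: 68.8
t: 7.55
eef_pos: [0.4782, 0.0619, 0.0688]
tool_rot: [3.141, -0.0, 1.637]
force: [-5.7, 2.5, 6.3]
grip_width: 0.36
finger_force: 68.6
```

```bash
python3 -m jog '[[[0,0,0],[-0.7,0,0],1],[[0,0,0],[0,0,0],1]]'
```

```text
t: 7.75
eef_pos: [0.4782, 0.0615, 0.0688]
tool_rot: [3.141, -0.001, 1.637]
force: [-5.8, 2.5, 6.9]
grip_width: 0.363
finger_force: 68.7
```

```bash
python3 -m jog '[[[0,0,0],[0,0,0],-0.4],[[0,0,0],[0,0,0],-0.4],[[0,0,0],[0,0,0],-0.6],[[0,0,0],[0,0,-40],-0.6],[[0,0,0],[0,0,-50],-0.6]]'
python3 -m jog '[[[0,0,0],[0,0,-50],-0.6],[[0,0,0],[-47,0,0],-0.6],[[0,0,0],[-47,0,0],-0.6],[[0,0,0],[-47,0,0],-0.6],[[0,0,0],[-47,0,0],-0.6]]'
python3 -m jog '[[[0,0,0],[-47,0,0],-0.6],[[0,0,0],[-47,0,0],-0.6],[[0,0,0],[-47,0,0],-0.6],[[0,0,0],[-30,0,0],-0.6],[[0,0,0],[0,0,0],-0.6]]'
python3 - <<'E'
from h import *
o=[]
for n,b in(('top',(215,265,205,335)),('side',(145,235,240,340))):
    d=cam(n);c=d['color'][b[0]:b[1],b[2]:b[3]]
    k=6 if n=='top' else 3.3
    o.append(cv2.resize(c,None,fx=k,fy=k,interpolation=cv2.INTER_CUBIC))
out=np.zeros((598,780,3),np.uint8)
for i,q in enumerate(o): out[300*i:300*i+q.shape[0],:q.shape[1]]=q[:298+2]
cv2.imwrite('pics/c3.png',out)
E
```

```text
t: 8.25
eef_pos: [0.4774, 0.061, 0.1573]
tool_rot: [-3.138, -0.001, 1.636]
force: [0.7, -0.4, 0.5]
grip_width: 0.799
finger_force: 0.0
t: 8.75
eef_pos: [0.4907, -0.1284, 0.2077]
tool_rot: [3.141, 0.0, 1.637]
force: [1.1, -0.0, 0.1]
grip_width: 0.8
finger_force: 0.0
t: 9.25
eef_pos: [0.5016, -0.3007, 0.2067]
tool_rot: [-3.141, 0.001, 1.633]
force: [1.4, 1.4, -0.8]
grip_width: 0.798
finger_force: 0.0
```

View pics/c3.png

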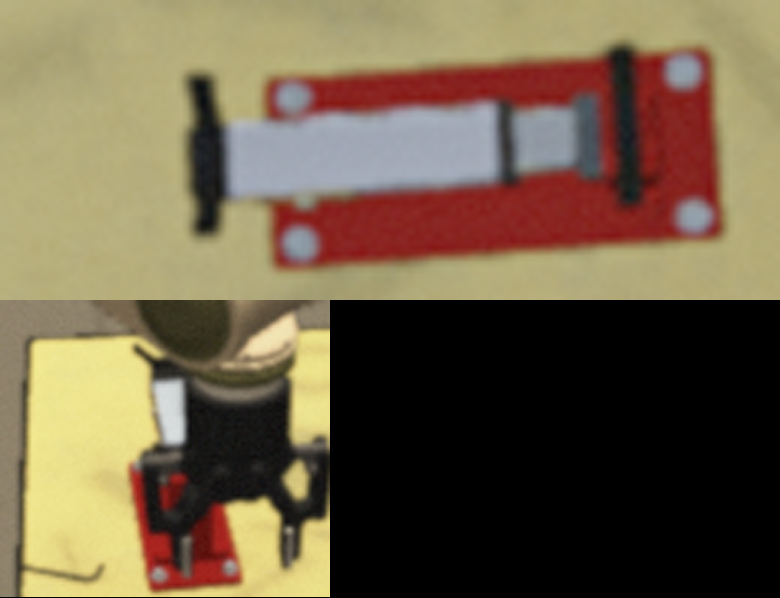

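The top crop shows the sliding fork now at about (239.5,241), which is 58 mm in. The pin tip stands out in front of the brass plate at (256,249), so it has snapped out. Next is the driver.

```bash
python3 -m jog '[[[0,0,0.03],[-3,-28,0],-0.6],[[0,0,0],[0,0,45],-0.6],[[0,0,0],[0,0,45],-0.6],[[0,0,0],[0,0,40],-0.6],[[0,0,0],[0,0,30],-0.6]]' 30
python3 -m jog '[[[0,0,0],[0,0,0],-0.6],[[0,0,0],[0,0,20],-0.6],[[0,0,0],[0,0,10],-0.6],[[0,0,0],[0,0,5],-0.6],[[0,0,0],[0,0,0],-0.6]]'
```

```text
t: 9.85
eef_pos: [0.474, -0.3, 0.0454]
tool_rot: [-3.14, -0.002, 1.608]
force: [-0.0, -0.3, 0.1]
grip_width: 0.799
finger_force: 0.0
t: 10.35
eef_pos: [0.4746, -0.3019, 0.0129]
tool_rot: [3.141, 0.0, 1.607]
force: [0.2, -0.4, 0.4]
grip_width: 0.8
finger_force: 0.0
```

```bash
python3 -m jog '[[[0,0,0],[-6,0,8],-0.6],[[0,0,0],[0,0,0],-0.3],[[0,0,0],[0,0,0],0],[[0,0,0],[0,0,0],0.4],[[0,0,0],[0,0,0],1]]' 40
python3 -m jog '[[[0,0,0],[0,0,0],1],[[0,0,0],[0,0,0],1],[[0,0,0],[0,0,0],1]]'
```

```text
t: 10.85
eef_pos: [0.4748, -0.3082, 0.0048]
tool_rot: [3.141, 0.001, 1.607]
force: [-1.5, 0.1, -1.4]
grip_width: 0.219
finger_force: 39.8
t: 11.15
eef_pos: [0.4747, -0.3081, 0.0047]
tool_rot: [3.141, 0.0, 1.607]
force: [-1.3, 0.8, 5.3]
grip_width: 0.222
finger_force: 40.5
```

```bash
python3 -m jog '[[[0,0,0],[0,0,-20],1],[[0,0,0],[0,0,-40],1],[[0,0,0],[0,0,-45],1],[[0,0,0],[0,0,-45],1],[[0,0,-0.03],[0,0,-40],1]]'
python3 -m jog '[[[0,0,0],[30,4,0],1],[[0,0,0],[46,4,0],1],[[0,0,0],[46,4,0],1],[[0,0,0],[46,4,0],1],[[0,0,0],[46,4,0],1]]'
python3 -m jog '[[[0,0,0],[46,4,0],1],[[0,0,0],[40,3,0],1],[[0,0,0],[20,0,0],1],[[0,0,0],[0,0,0],1]]'
python3 - <<'E'
from h import *
o=np.zeros((598,780,3),np.uint8)
for i,(n,b,k) in enumerate((('top',(215,265,205,335),6),('side',(155,245,240,360),3.3))):
    c=cam(n)['color'][b[0]:b[1],b[2]:b[3]]
    q=cv2.resize(c,None,fx=k,fy=k,interpolation=cv2.INTER_CUBIC)[:298]
    o[300*i:300*i+q.shape[0],:q.shape[1]]=q
cv2.imwrite('pics/c4.png',o)
E
```

```text
t: 11.65
eef_pos: [0.4744, -0.3077, 0.1962]
tool_rot: [3.141, 0.0, 1.637]
force: [0.7, -0.2, -0.7]
grip_width: 0.221
finger_force: 39.7
t: 12.15
eef_pos: [0.4798, -0.0913, 0.1939]
tool_rot: [-3.141, -0.0, 1.636]
force: [0.6, 0.2, -0.6]
grip_width: 0.218
finger_force: 39.8
t: 12.55
eef_pos: [0.4798, 0.0153, 0.194]
tool_rot: [-3.141, -0.001, 1.64]
force: [0.4, 0.4, -2.0]
grip_width: 0.211
finger_force: 39.8
```

View pics/c4.png

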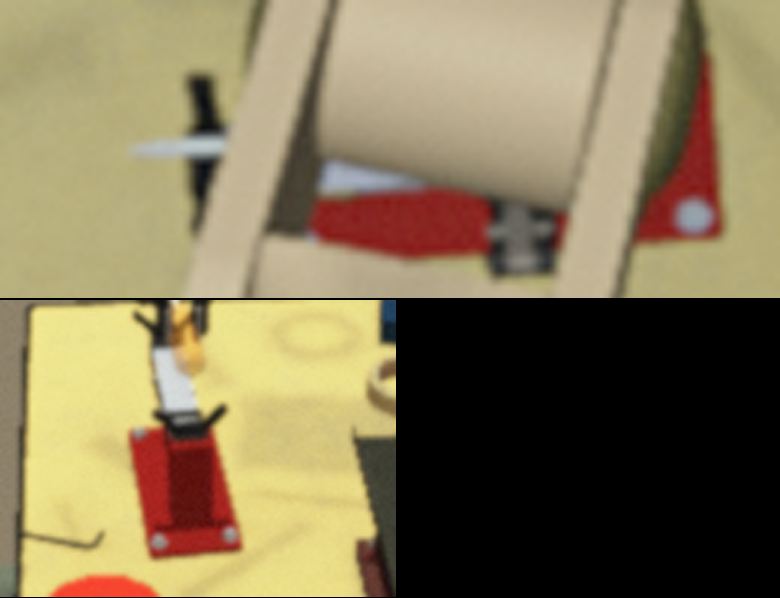

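The blade tip shows in the top view at about (227,240), and the handle end in the side view at about (298,175). I'll check both against the rest's line.

```bash
python3 - <<'E'
from h import *
t=cam('top');s=cam('side')
o=np.array([.483,-.0247]);u=np.array([-.0658,.998]);v=np.array([.998,.0658])
st=ctrl.observe();print(st['eef_pos'])
for n,p in(('tip',onz(t,227,240,.203)),('midblade',onz(t,239.5,239.2,.203)),('hend',onz(s,298.5,174.5,.203))):
    print(n,p,'rest y',(p[:2]-o)@u,'x',(p[:2]-o)@v)
q=onz(t,239.5,240.8,.125)[:2]-o; print('fork_s',q@u,q@v)
print('tcp',(st['eef_pos'][:2]-o)@u,(st['eef_pos'][:2]-o)@v)
E
```

```text
[0.48041656 0.01219702 0.19409887]
tip [0.46718945 0.16868495 0.203     ] rest y 0.19403851936729882 x -0.0030542003857101825
midblade [0.46899119 0.13906861 0.203     ] rest y 0.1643628524394224 x -0.00320481434561367
hend [ 0.48837879 -0.04245261  0.203     ] rest y -0.01807103373584087 x 0.004199910640877672
fork_s 0.17734659913728995 -0.0005875644506863151
tcp 0.036993220064632786 -0.00015044504707723656
```

```bash
python3 -m jog '[[[0,0,0.02],[0,0,0],1],[[0,-0.06,0],[0,0,0],1],[[0,0,0],[3,0,25],1],[[0,0,0],[2,0,25],1],[[0,0,0],[0,0,0],1]]'
python3 -m jog '[[[0,0,0],[0,0,5],1],[[0,0,0],[0,0,3],1],[[0,0,0],[0,0,0],1]]'
python3 -m jog '[[[0,0,0],[0,0,2],1],[[0,0,0],[0,0,0],1]]'
```

```text
t: 13.25
eef_pos: [0.4788, 0.0148, 0.1416]
tool_rot: [-3.136, 0.059, 1.615]
force: [-0.9, -0.2, -1.1]
grip_width: 0.219
finger_force: 39.7
t: 13.55
eef_pos: [0.4806, 0.0143, 0.1366]
tool_rot: [3.141, 0.06, 1.616]
force: [-0.3, 0.2, -1.7]
grip_width: 0.222
finger_force: 39.7
t: 13.75
eef_pos: [0.4804, 0.0144, 0.1343]
tool_rot: [3.141, 0.06, 1.617]
force: [-0.2, -0.2, -1.1]
grip_width: 0.219
finger_force: 39.7
```

```bash
python3 -m jog '[[[0,0,0],[0,0,2],1],[[0,0,0],[0,0,0],1]]'
python3 -m jog '[[[0,0,0],[0,0,1.5],1],[[0,0,0],[0,0,0],1]]'
python3 -m jog '[[[0,0,0],[0,0,1.5],1],[[0,0,0],[0,0,0],1]]'
```

```text
t: 13.95
eef_pos: [0.4803, 0.0144, 0.132]
tool_rot: [-3.141, 0.06, 1.617]
force: [-0.7, 0.0, -0.7]
grip_width: 0.217
finger_force: 39.7
t: 14.15
eef_pos: [0.4802, 0.0143, 0.1304]
tool_rot: [-3.141, 0.06, 1.617]
force: [0.2, -1.1, -0.5]
grip_width: 0.213
finger_force: 39.7
t: 14.35
eef_pos: [0.4803, 0.0142, 0.129]
tool_rot: [-3.141, 0.06, 1.617]
force: [-0.5, -0.4, -1.4]
grip_width: 0.218
finger_force: 39.7
```

```bash
python3 -m jog '[[[0,0,0],[0,0,1.5],1],[[0,0,0],[0,0,0],1]]'
python3 -m jog '[[[0,0,0],[0,0,1.5],1],[[0,0,0],[0,0,0],1]]'
```

```text
t: 14.55
eef_pos: [0.4805, 0.0141, 0.1279]
tool_rot: [3.141, 0.06, 1.617]
force: [-0.4, 0.2, 2.3]
grip_width: 0.216
finger_force: 40.3
t: 14.75
eef_pos: [0.4805, 0.0141, 0.1277]
tool_rot: [3.141, 0.06, 1.617]
force: [-7.2, 1.4, 17.5]
grip_width: 0.218
finger_force: 42.3
```

Contact. I'll back off 1 mm, release slowly and rise.

```bash
python3 -m jog '[[[0,0,0],[0,0,-1.2],1],[[0,0,0],[0,0,0],-0.1],[[0,0,0],[0,0,0],-0.3],[[0,0,0],[0,0,0],-0.7],[[0,0,0],[0,0,0],-0.7]]'
python3 -m jog '[[[0,0,0],[0,0,0],-0.7],[[0,0,0],[0,0,-15],-0.7],[[0,0,0],[0,0,-30],-0.7],[[0,0,0],[0,0,-45],-0.7],[[0,0,0],[0,0,-45],-0.7]]'
python3 -m jog '[[[0,0,0],[-40,0,0],-0.7],[[0,0,0],[-45,0,0],-0.7],[[0,0,0],[-45,0,0],-0.7],[[0,0,0],[-45,0,0],-0.7],[[0,0,0],[-45,0,0],-0.7]]'
python3 -m jog '[[[0,0,0],[-45,-20,0],-0.7],[[0,0,0],[-45,-20,0],-0.7],[[0,0,0],[0,0,0],-0.7],[[0,0,0],[0,0,0],-0.7]]'
python3 - <<'E'
from h import *
o=np.zeros((598,780,3),np.uint8)
for i,(n,b,k) in enumerate((('top',(215,265,205,335),6),('side',(145,235,240,360),3.3))):
    c=cam(n)['color'][b[0]:b[1],b[2]:b[3]]
    q=cv2.resize(c,None,fx=k,fy=k,interpolation=cv2.INTER_CUBIC)[:298]
    o[300*i:300*i+q.shape[0],:q.shape[1]]=q
cv2.imwrite('pics/c5.png',o)
E
```

```text
t: 15.25
eef_pos: [0.4803, 0.014, 0.1271]
tool_rot: [-3.141, 0.06, 1.617]
force: [-0.8, -0.1, 0.2]
grip_width: 0.848
finger_force: 0.0
t: 15.75
eef_pos: [0.4795, 0.0223, 0.2635]
tool_rot: [-3.141, 0.06, 1.617]
force: [0.5, 0.4, -0.4]
grip_width: 0.852
finger_force: 0.0
t: 16.25
eef_pos: [0.4898, -0.199, 0.2754]
tool_rot: [3.142, 0.06, 1.617]
force: [0.5, 0.8, -0.0]
grip_width: 0.851
finger_force: 0.0
t: 16.65
eef_pos: [0.4539, -0.2893, 0.2804]
tool_rot: [-3.141, 0.059, 1.615]
force: [-0.5, -0.4, 0.4]
grip_width: 0.848
finger_force: 0.0
```

View pics/c5.png

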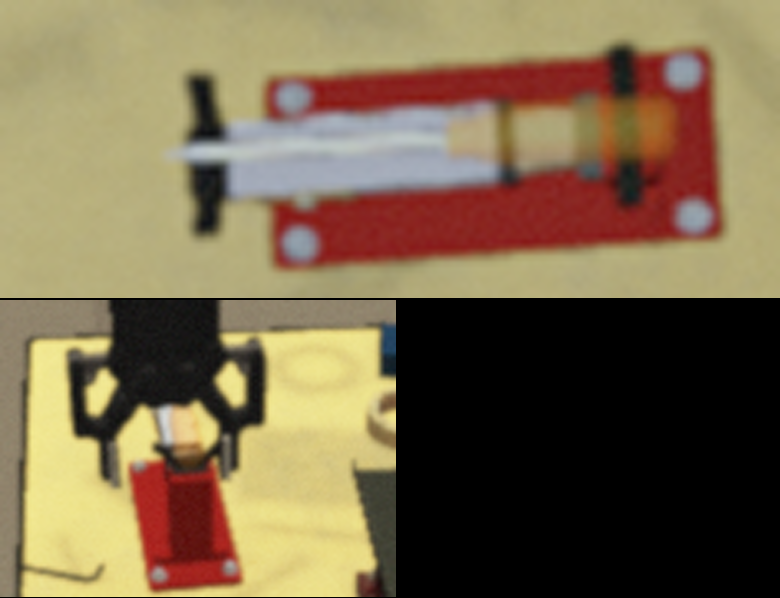

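The driver lies along the tube. Its blade crosses the sliding fork at (207,150) and its handle crosses the fixed fork at (625,130), with the pin still out at (305,203). I'm handing the job in.

```bash
python3 -c "
from h import *
print(ctrl.job_done())"
```

```text
the job is handed in; nothing more can be done
None
```

The job is handed in: the tube went in about 58 mm, where the pin snapped out through the brass plate, the screwdriver lies across both forks, and I never touched the tape, tin or die; the judge's result was not shown.

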